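# Photograph a wheel hub with the two-stage shutter key

### The job

Set the red wheel hub down gently, flange down, in the middle of the white photo plate and let go of it. Then take its picture with the yellow key: press it halfway to its first click and hold it there for a good second so that the camera focuses, then press it fully down, and let it come back up. Do not press the blue key (it erases pictures).

Things in the scene. Friction and masses are not known exactly. Their poses are not given: they have to be found in the camera images.
- red_hub: Red metal wheel hub, loose, about 0.4 kg, upright on the table: round bolt flange 78 mm in diameter, 12 mm thick, at the bottom; above it a plain round neck 36 mm in diameter up to 55 mm. Grip the neck from above at any yaw. Origin: centre of its underside; z up. A grey hub of the same shape stands elsewhere and is not wanted.
- plate_centre (a point): Centre of the top face of the fixed white round photo plate, 124 mm in diameter, 18 mm above the table, on a dark slab. Its x axis (mostly away from the robot) points to the small black camera on the slab, whose lens begins 120 mm from the plate's centre; the camera is 75 mm wide and its top is 88 mm above the table. z up.
- yellow_top (a point): Centre of the flat top of the yellow shutter key: round cap, 44 mm in diameter, on a fixed black box (90 x 90 x 44 mm); at rest its top is 78 mm above the table. Goes straight down: 12 mm of soft travel (1.5 to 4 N) to a firm stop, the first click, which yields only above 9 N; then 12 mm more (9 to 13 N) to the hard bottom, 24 mm below rest. Springs back. Point moves with the cap.
- blue_top (a point): Centre of the flat top of the blue erase key, same cap, size, height and box as the yellow one; soft all the way (1.5 N to 6.5 N in 24 mm). Not to be pressed. The two boxes may stand in either place.
Things that resemble listed ones, but are neither listed nor needed, are in the scene too. Leave any orange look-alike of the part that bears yellow_top alone.

How it is judged:
By the outcome, as a careful person would: the job done as asked, in the order asked, and still so for the second after the job is handed in, with the robot touching nothing.
It also fails if it takes over 48 s, if anything falls off the work surface, if the arm or the gripper's body presses on something with over 40 N, if the wrist force passes 120 N, or if a joint passes its speed limit or range.

### The arm

A 7-joint arm with a two-finger parallel gripper is mounted at the origin on the work surface. World frame = base frame: x ahead of the robot, y to its left, z up, the work surface at z = 0. Lengths are in m, angles in rad, forces in N, time in s.
With the tool pointing down it reaches from about 0.4 to 0.85 m from the base axis. Payload 4.5 kg.
Tool frame: the origin (TCP) lies midway between the tips of the shut fingers; the grasp point (between the pads) lies 19 mm behind it; z points along the fingers, y is the direction in which the jaws open and shut (so a half turn about z gives the same grasp; the last joint's range is limited). The gripper opens to 88 mm and grips with 3 to 60 N. Pads are 18 mm wide; open, the fingers measure 123 mm over their backs; the gripper's body (75 mm by 187 mm) begins 45 mm behind the grasp point.
Start: joints at [1.316, 0.689, -0.195, 1.565, 0.157, 0.902, -0.215], TCP at [0.178, -0.599, 0.239] pointing down, gripper open.
Joint ranges: [-3.01, 3.01], [-0.46, 2.08], [-1.47, 1.51], [0.13, 2.56], [-1, 4.14], [0.04, 2.09], [-2.66, 2.66]. Speed limits (rad/s): [2.57, 2.57, 3.14, 3.14, 3.14, 3.14, 3.14].

### API

Orientations are given as a unit quaternion [x, y, z, w].
In Python, from plant import get_state, snapshot, finish_job, find_in gives the robot as it stands.
- The arm moves only by the shell command python3 -m creep 'ROWS' [OPENING] [FORCE]. ROWS is JSON, one flat list of numbers, 6 for each row, row after row: the shift along the tool's x, y, z in mm, then the turn, a rotation vector about the tool's x, y, z in degrees. In form: [tx, ty, tz, wx, wy, wz, tx, ty, tz, wx, wy, wz, ...]. A call has 1 to 5 rows; each row shifts and turns the pose as measured when the row begins, along the tool's axes as they then stand; what a row does not reach is not made up. A row lasts 1/12 s, in which the tool goes at most 41.7 mm and 7.16 degrees, less where a joint would pass 70% of its speed; a pose out of reach is approached as far as the arm can. A call is refused whole if a number of a shift passes 41.7 or a number of a turn 7.16, either way. A call with a gripper value outside its range is refused whole. OPENING is the finger opening in mm, from 0 to 88.1, set as the call begins (- or left out, the last holds). The fingers move at their own pace and stop on an object; FORCE is the grip in N (left out, the last holds). Time passes only in rows, so rows that do not move let the fingers close. It gives the time, the measured TCP pose, the force and the opening at its end, in the units of the state.
- get_state(): the state, without advancing time (a new reading comes with each control period).
- snapshot(name): name is "side" or "top" or "wrist"; returns a dict with "color" (480x640x3 uint8, red, green, blue), "intrinsics" (3x3 intrinsics, pixels), "extrinsics" (4x4, takes a point from world to camera coordinates). Camera axes: x right, y down, z forward; pixel columns grow to the right and rows downward; lengths in m; the calibration is good to about 2 mm. The wrist camera is an equidistant fisheye: a pixel r from the principal point sees the ray r / f radians off the axis. A picture is of the moment at which its call begins. There is no depth.
- finish_job(): hands the job in, once; it reports no verdict.
Trained networks look in the newest picture that a camera, given by its name, has taken for a name from the list of things; names that differ only in an ending like _2 or _b are one class to them, and where a whole thing is asked for, a point or a joint stands for the part that bears it (a point fixed in the world has none). Each returns a list of dicts, best first, with "score" (0 to 1); they miss things now and then, are a little off and sometimes report something else, mostly with a low value. They report only what shows in the picture. A call takes as long as a camera call. They do not tell look-alikes from the thing itself.
- find_in(thing, camera): "xy" ([column, row] in pixels, amid what is visible of it).
The state is a dict: "clock": time; "q": joint angles; "qd": joint speeds; "joint_torque": joint torques, N m; "tool_pos": TCP position; "eef_rot": TCP orientation; "contact_force": force on the tool from outside, world axes, zero at the start; "moment": the same for the moment, N m; "opening": opening from 0.0 (shut) to 1.0 (fully open).
Only numpy, scipy, OpenCV 4.12 (cv2) and the standard library are available. Lean on these libraries where they do the work, as an engineer would, in place of code of your own. Each camera call takes 0.05 s, during which the arm holds its last target.

## Working session

There is one attempt and no reset: what is moved stays moved. The work goes in short steps, Python scripts to look and compute and a shell command to move; the robot and the scene stay as the last step left them, time stands still between calls to the robot, and variables do not carry over. Pictures are saved under pics/ and viewed, and the job is handed in when it is done.

```bash
ls; mkdir -p pics; python3 - <<'E'
from plant import *
import cv2
for n in ("side","top","wrist"):
    s=snapshot(n); cv2.imwrite(f"pics/a_{n}.png",s["color"][:,:,::-1])
    print(n,s["intrinsics"].tolist(),s["extrinsics"].round(4).tolist())
    for t in ("red_hub","plate_centre","yellow_top","blue_top"):
        print(t,[(d["xy"],round(d["score"],2)) for d in find_in(t,n)])
print(get_state())
E
```

```text
pics
side [[562.2010808389077, 0.0, 323.50673000200254], [0.0, 562.2010808389077, 230.10211309450622], [0.0, 0.0, 1.0]] [[0.9635, -0.2675, -0.0133, -0.5236], [-0.2138, -0.7382, -0.6398, 0.143], [0.1614, 0.6192, -0.7684, 1.0907], [0.0, 0.0, 0.0, 1.0]]
red_hub [([249.8, 166.4], 0.73)]
plate_centre [([343.4, 229.8], 0.93)]
yellow_top [([402.0, 300.7], 0.62), ([381.6, 395.9], 0.58), ([315.2, 331.8], 0.52)]
blue_top [([316.5, 329.2], 0.68)]
top [[458.51516864962167, 0.0, 317.2604026119406], [0.0, 458.51516864962167, 239.9282062681593], [0.0, 0.0, 1.0]] [[-0.0147, -0.9997, 0.0204, -0.0415], [-0.9979, 0.0134, -0.0627, 0.5425], [0.0625, -0.0213, -0.9978, 1.0281], [0.0, 0.0, 0.0, 1.0]]
red_hub [([176.3, 285.9], 0.92)]
plate_centre [([284.8, 221.7], 0.71)]
yellow_top [([464.5, 239.4], 0.75)]
blue_top [([399.8, 268.4], 0.83)]
wrist [[371.64829954431775, 0.0, 318.07621819934315], [0.0, 371.64829954431775, 240.57299409812103], [0.0, 0.0, 1.0]] [[0.2851, -0.9585, -0.0014, -0.6248], [-0.9189, -0.2738, 0.2839, -0.0397], [-0.2725, -0.0797, -0.9588, 0.3907], [0.0, 0.0, 0.0, 1.0]]
red_hub []
plate_centre []
yellow_top []
blue_top []
{'clock': 0.75, 'q': array([ 1.31580593,  0.68905016, -0.19461563,  1.56533905,  0.15728177,
        0.90251463, -0.21507917]), 'qd': array([ 0.00268847,  0.00061309,  0.00130301,  0.00106626, -0.00044169,
       -0.00178154, -0.00129429]), 'joint_torque': array([-3.34053848e-04, -5.27418566e+01, -1.26652479e+00, -1.53734833e+01,
       -5.17314300e-02, -6.59574307e-04,  3.24022119e-05]), 'tool_pos': array([ 0.17803078, -0.59910904,  0.2387638 ]), 'eef_rot': array([9.89589605e-01, 1.43918075e-01, 1.79813989e-05, 3.27299170e-05]), 'contact_force': array([ 0.17029064,  0.25141488, -0.26378959]), 'moment': array([ 0.0050851 ,  0.01397089, -0.0536489 ]), 'opening': 0.9997559169836812}
```

View pics/a_side.png

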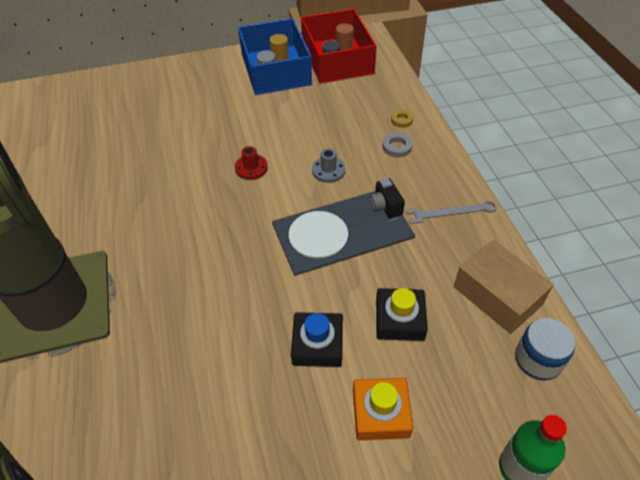

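View pics/a_top.png

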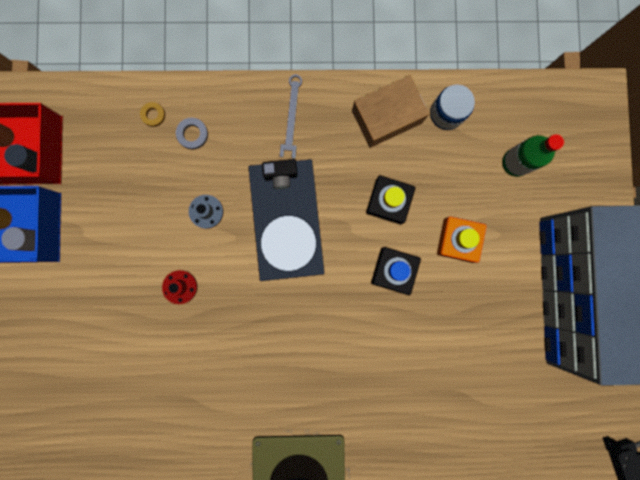

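Top view: the red hub is at (179,287), the grey hub at (206,211), the plate at (288,243) and the camera at (281,170). The yellow key on its black box is at (395,197), the blue key at (399,270), and the orange look-alike at (467,238). In the side view the yellow key is at (403,301). In the top view the network reported the look-alike as the yellow key, so I'm measuring from colour blobs instead.

```bash
cat > h.py <<'E'
import numpy as np,cv2
from plant import *
from scipy.optimize import least_squares
def proj(s,p):
    c=s["extrinsics"]@np.append(p,1); u=s["intrinsics"]@c[:3]; return u[:2]/u[2]
def on_z(s,px,z):
    K,E=s["intrinsics"],s["extrinsics"];R,t=E[:3,:3],E[:3,3]
    o=-R.T@t; d=R.T@np.linalg.inv(K)@np.array([*px,1]); return o+d*(z-o[2])/d[2]
def blob(s,kind,near):
    h=cv2.cvtColor(s["color"],cv2.COLOR_RGB2HSV).astype(int);H,S,V=h[...,0],h[...,1],h[...,2]
    m={"y":(abs(H-29)<5)&(S>200)&(V>120),"b":(abs(H-110)<12)&(S>150),"r":((H<8)|(H>172))&(S>170)&(V>50),"w":(S<40)&(V>170)}[kind].astype(np.uint8)
    n,l,st,c=cv2.connectedComponentsWithStats(m)
    i=1+min((k for k in range(n-1) if st[k+1,4]>30),key=lambda k:np.hypot(*(c[k+1]-near)))
    return c[i],st[i].tolist()
E
python3 - <<'E'
from h import *
T=snapshot("top");S=snapshot("side")
for n,k,a,b,z in [("yellow","y",(395,197),(403,301),.075),("blue","b",(399,270),(316,327),.075),("plate","w",(288,243),(318,234),.018),("red","r",(179,287),(250,162),.03)]:
    pa,sa=blob(T,k,a);pb,sb=blob(S,k,b)
    f=lambda p:np.r_[proj(T,p)-pa,proj(S,p)-pb]
    r=least_squares(f,[.5,0,.05])
    print(n,pa,sa,pb,sb,"tri",r.x.round(4),"res",r.fun.round(1),"planeT",on_z(T,pa,z).round(4),"planeS",on_z(S,pb,z).round(4))
def crop(s,x,y,w,f,n):
    cv2.imwrite(n,cv2.resize(s["color"][y:y+w,x:x+w,::-1],None,fx=f,fy=f,interpolation=cv2.INTER_CUBIC))
a=lambda s,x,y:cv2.resize(s["color"][y:y+60,x:x+60,::-1],(380,380),interpolation=cv2.INTER_CUBIC)
cv2.imwrite("pics/b.png",np.hstack([a(T,150,255),a(S,220,135)]))
E
```

```text
yellow [393.76806084 196.52851711] [385, 188, 19, 19, 263] [403.2372093  299.20232558] [392, 288, 24, 28, 430] tri [ 0.6319 -0.2169  0.0695] res [ 0.  -0.2 -0.1  0. ] planeT [ 0.6306 -0.2158  0.075 ] planeS [ 0.6304 -0.2201  0.075 ]
blue [399.1525974  270.61363636] [389, 262, 21, 19, 308] [316.69084629 326.69948187] [305, 314, 24, 28, 579] tri [ 0.4695 -0.2255  0.0642] res [-0.  0.  0. -0.] planeT [ 0.4697 -0.2233  0.075 ] planeS [ 0.4681 -0.2315  0.075 ]
plate [288.09848156 242.80867679] [262, 216, 54, 55, 2305] [317.89382239 233.79150579] [289, 212, 59, 45, 2072] tri [0.5364 0.0176 0.0119] res [-0.  0.  0. -0.] planeT [0.5362 0.0173 0.018 ] planeS [0.5351 0.0127 0.018 ]
red [179.37992832 286.87694146] [162, 270, 35, 34, 837] [250.4637037 164.96     ] [235, 147, 32, 33, 675] tri [0.4397 0.2652 0.0094] res [-0.   0.1  0.1 -0. ] planeT [0.4406 0.2594 0.03  ] planeS [0.4376 0.2432 0.03  ]
```

View pics/b.png

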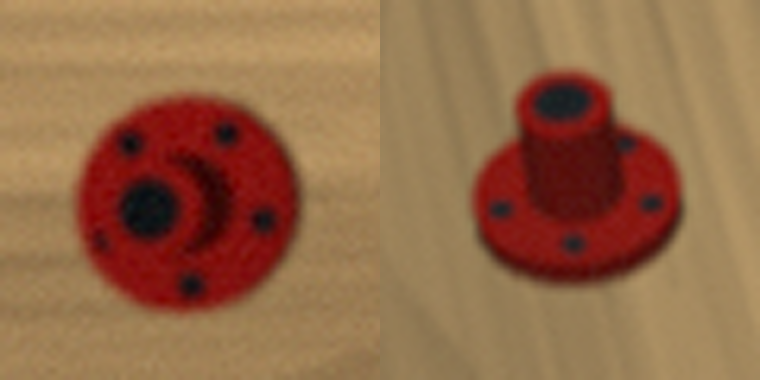

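The crops show the red hub upright. Its bore is at about (173,288) in the top view and (248.5,150.7) in the side view. I'll compare the neck-top and flange estimates.

```bash
python3 - <<'E'
from h import *
T=snapshot("top");S=snapshot("side")
print("neck T",on_z(T,(173.0,287.8),.055),"S",on_z(S,(248.3,150.6),.055),"flange T",on_z(T,(179.3,286.8),.011))
pa=np.array((173.0,287.8));pb=np.array((248.3,150.6))
r=least_squares(lambda p:np.r_[proj(T,p)-pa,proj(S,p)-pb],[.5,0,.05]);print(r.x,r.fun)
# camera direction on slab: box top and far
print("cam T",on_z(T,(281,168),.088), "slab end centre",on_z(T,(281,163),.01))
from scipy.spatial.transform import Rotation as R
s=get_state();print(R.from_quat(s["eef_rot"]).as_matrix().round(3))
E
```

```text
neck T [0.43966455 0.26625199 0.055     ] S [0.43952612 0.26449443 0.055     ] flange T [0.44008435 0.2649043  0.011     ]
[0.43965067 0.26685144 0.05291476] [ 0.00405359 -0.02900553 -0.0308613   0.00142765]
cam T [0.69299438 0.02779934 0.088     ] slab end centre [0.72207214 0.03207434 0.01      ]
[[ 0.959  0.285  0.   ]
 [ 0.285 -0.959 -0.   ]
 [ 0.     0.    -1.   ]]
```

```bash
python3 -m creep '[29,-29,0,0,0,3.3,29,-29,0,0,0,3.3,29,-29,0,0,0,3.3,29,-29,0,0,0,3.3,29,-29,0,0,0,3.3]' 88; python3 -c "
from plant import *;s=get_state();print(s['q'].round(2),s['eef_rot'].round(3))"
```

```text
clock: 1.37
tool_pos: [0.2902, -0.4376, 0.237]
eef_rot: [1.0, -0.017, -0.002, 0.004]
contact_force: [1.0, -0.0, 0.1]
opening: 0.996
[ 0.94  0.56 -0.08  1.88  0.08  0.71 -0.79] [ 1.    -0.017 -0.002  0.004]
```

```bash
python3 -m creep '[20,-36,0,0,0,0,20,-36,0,0,0,0,20,-36,0,0,0,0,20,-36,0,0,0,0,20,-36,0,0,0,0]'; python3 -m creep '[12,-39,0,0,0,0,12,-39,0,0,0,0,8,-40,0,0,0,0,6,-41,0,0,0,0,4,-41,0,0,0,0]'; python3 -c "
from plant import *;s=get_state();print(s['q'].round(2),s['eef_rot'].round(3))"
```

```text
clock: 1.78
tool_pos: [0.3996, -0.2596, 0.2362]
eef_rot: [1.0, -0.019, 0.001, 0.006]
contact_force: [0.1, -0.4, -0.5]
opening: 1.0
clock: 2.2
tool_pos: [0.4543, -0.059, 0.2352]
eef_rot: [1.0, -0.019, 0.005, 0.007]
contact_force: [-0.3, 0.1, -0.3]
opening: 1.0
[ 0.03  0.48 -0.01  2.07  0.03  0.58 -1.62] [ 1.    -0.019  0.005  0.007]
```

```bash
python3 -m creep '[2,-41,0,0,0,0,0,-41,0,0,0,0,0,-41,0,0,0,0,0,-41,0,0,0,0,0,-41,0,0,0,0]'; python3 -m creep '[-5,-41,0,0,0,0,-8,-38,0,0,0,0,-5,-30,10,0,0,0,0,0,0,0,0,0]'; cat >> h.py <<'E'
from scipy.spatial.transform import Rotation as Ro
def go(target,yaw=0,s=None):
    s=s or get_state(); R=Ro.from_quat(s["eef_rot"]); G=Ro.from_euler("z",yaw,degrees=True)*Ro.from_quat([1,0,0,0])
    d=R.inv().apply(np.array(target)-s["tool_pos"])*1000
    print("clock",s["clock"],"pos",s["tool_pos"].round(4),"d_tool mm",d.round(1),"rot deg",(R.inv()*G).as_rotvec(degrees=True).round(2),"F",s["contact_force"].round(1),"open",round(s["opening"]*88.1,1),"q",s["q"].round(2))
def fish(s,p):
    c=(s["extrinsics"]@np.append(p,1))[:3]; th=np.arctan2(np.hypot(c[0],c[1]),c[2]); ph=np.arctan2(c[1],c[0]); K=s["intrinsics"]
    return np.array([K[0,2]+K[0,0]*th*np.cos(ph),K[1,2]+K[1,1]*th*np.sin(ph)])
def fish_z(s,px,z):
    K,E=s["intrinsics"],s["extrinsics"];v=np.array(px)-K[:2,2];r=np.hypot(*v);th=r/K[0,0]
    d=np.r_[np.sin(th)*v/r,np.cos(th)];R,t=E[:3,:3],E[:3,3];o=-R.T@t;d=R.T@d;return o+d*(z-o[2])/d[2]
E
python3 - <<'E'
from h import *
go((.4397,.2655,.12))
W=snapshot("wrist");cv2.imwrite("pics/c.png",W["color"][:,:,::-1]);print(find_in("red_hub","wrist"),fish(W,(.4397,.2655,.055)),fish(W,(.4397,.2655,.0)))
E
```

```text
clock: 2.62
tool_pos: [0.4649, 0.1491, 0.2339]
eef_rot: [1.0, -0.018, 0.008, 0.006]
contact_force: [1.4, -0.1, 0.6]
opening: 0.994
clock: 2.95
tool_pos: [0.4496, 0.2748, 0.223]
eef_rot: [1.0, -0.011, 0.01, 0.001]
contact_force: [0.4, 0.7, 0.7]
opening: 0.997
clock 2.95 pos [0.4496 0.2748 0.223 ] d_tool mm [-11.8   9.3 102.8] rot deg [ 0.1  -1.17 -1.29] F [0.4 0.7 0.7] open 87.9 q [-0.67  0.58  0.04  1.9  -0.01  0.65 -2.22]
[{'xy': [328.5, 224.1], 'score': 0.8}] [328.603731   233.11134565] [327.10958403 219.89038622]
```

View pics/c.png

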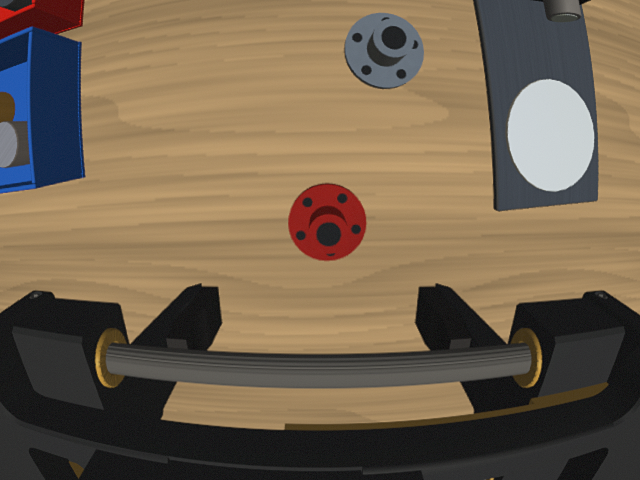

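The wrist picture shows the red hub's bore at (328,234). I predicted (328.6,233.1), so the hub position is confirmed. I'm going down.

```bash
python3 -m creep '[-6,5,38,0,-0.6,-0.6,-6,4,38,0,-0.6,-0.6,0,0,26,0,0,0,0,0,0,0,0,0]'; python3 - <<'E'
from h import *
go((.4397,.2655,.024))
W=snapshot("wrist");print("plate",fish(W,(.536,.016,.018)))
cv2.imwrite("pics/d.png",W["color"][:,:,::-1])
E
```

```text
clock: 3.38
tool_pos: [0.4463, 0.2536, 0.1225]
eef_rot: [1.0, -0.008, 0.005, 0.002]
contact_force: [-1.0, -1.2, 0.4]
opening: 0.996
clock 3.3833 pos [0.4463 0.2536 0.1225] d_tool mm [ -7.8 -12.2  98.4] rot deg [ 0.26 -0.58 -0.93] F [-1.  -1.2  0.4] open 87.7 q [-0.63  0.73  0.02  2.02 -0.01  0.39 -2.19]
plate [601.79795494 131.87243337]
```

View pics/d.png

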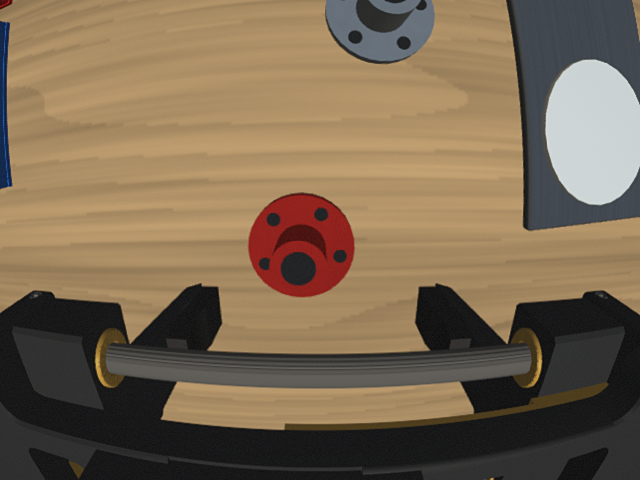

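The hub bore is at (298,268), left of the jaw centre, which matches the computed 12 mm y correction. I'll centre first, then descend.

```bash
python3 -m creep '[-8,-12,30,0,-0.6,-0.9,0,0,25,0,0,0,0,0,0,0,0,0]'; python3 - <<'E'
from h import *
go((.4397,.2655,.024))
E
```

```text
clock: 3.68
tool_pos: [0.4458, 0.263, 0.0734]
eef_rot: [1.0, -0.005, 0.005, 0.001]
contact_force: [0.1, -0.1, -0.3]
opening: 1.001
clock 3.6833 pos [0.4458 0.263  0.0734] d_tool mm [-6.6 -2.5 49.4] rot deg [ 0.08 -0.61 -0.52] F [ 0.1 -0.1 -0.3] open 88.2 q [-0.64  0.82  0.01  2.03 -0.01  0.28 -2.19]
```

```bash
python3 -m creep '[-7,-2,12,0,-0.6,-0.5,-3,0,14,0,0,0,-1,0,14,0,0,0,0,0,4,0,0,0,0,0,0,0,0,0]'; python3 - <<'E'
from h import *
go((.4397,.2655,.024))
E
```

```text
clock: 4.1
tool_pos: [0.4403, 0.2652, 0.0357]
eef_rot: [1.0, -0.002, 0.005, -0.002]
contact_force: [-0.1, -0.0, -0.0]
opening: 0.995
clock 4.1 pos [0.4403 0.2652 0.0357] d_tool mm [-0.7 -0.3 11.7] rot deg [-0.22 -0.56 -0.25] F [-0.1 -0.  -0. ] open 87.7 q [-0.64  0.89  0.01  2.05 -0.01  0.19 -2.2 ]
```

```bash
python3 -m creep '[-1,0,9,0,-0.5,0,0,0,5,0,0,0,0,0,0,0,0,0]'; python3 -m creep '[0,0,0,0,0,0,0,0,0,0,0,0,0,0,0,0,0,0,0,0,0,0,0,0,0,0,0,0,0,0]' 25 30; python3 -m creep '[0,0,0,0,0,0,0,0,0,0,0,0,0,0,0,0,0,0]'; python3 - <<'E'
from h import *
go((.4397,.2655,.024))
E
```

```text
clock: 4.35
tool_pos: [0.4414, 0.2658, 0.0237]
eef_rot: [1.0, -0.003, 0.002, -0.003]
contact_force: [-0.9, 1.1, 0.2]
opening: 0.995
clock: 4.77
tool_pos: [0.4422, 0.266, 0.0248]
eef_rot: [1.0, -0.003, 0.003, -0.004]
contact_force: [-0.1, 0.4, -0.8]
opening: 0.644
clock: 5.02
tool_pos: [0.4422, 0.2662, 0.025]
eef_rot: [1.0, -0.003, 0.003, -0.004]
contact_force: [-0.1, 0.2, -0.4]
opening: 0.414
clock 5.0167 pos [0.4422 0.2662 0.025 ] d_tool mm [-2.5  0.7  1. ] rot deg [-0.43 -0.36 -0.3 ] F [-0.1  0.2 -0.4] open 36.5 q [-0.63  0.92  0.    2.04 -0.01  0.18 -2.19]
```

```bash
python3 -m creep '[0,0,0,0,0,0,0,0,-10,0,0,0,0,0,-25,0,0,0,0,0,-40,0,0,0,0,0,-30,0,0,0]'; python3 - <<'E'
from h import *
go((.536,.016,.13))
T=snapshot("top");cv2.imwrite("pics/e.png",snapshot("wrist")["color"][:,:,::-1])
E
```

```text
clock: 5.43
tool_pos: [0.4362, 0.2623, 0.1272]
eef_rot: [1.0, -0.002, -0.005, 0.002]
contact_force: [1.2, 0.4, -5.2]
opening: 0.399
clock 5.4333 pos [0.4362 0.2623 0.1272] d_tool mm [100.8 245.9  -3. ] rot deg [ 0.17  0.55 -0.25] F [ 1.2  0.4 -5.2] open 35.1 q [-0.63  0.72  0.    2.01 -0.02  0.42 -2.19]
```

View pics/e.png

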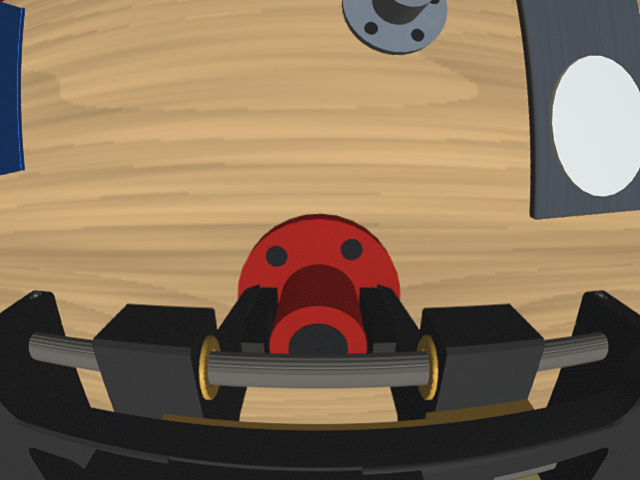

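The hub is held, with its flange centred near column 319. I'll fit its offset in the tool frame from the flange outline, and refine the plate centre with the same picture.

```bash
python3 - <<'E'
from h import *
s=get_state();W=snapshot("wrist")
h=cv2.cvtColor(W["color"],cv2.COLOR_RGB2HSV).astype(int)
m=((h[...,0]<8)|(h[...,0]>172))&(h[...,1]>150)&(h[...,2]>60); m[:200]=0
pts=[]
for c in range(250,392,4):
    r=np.where(m[:,c])[0]
    if len(r): pts.append((c,r[0]))
pts=np.array(pts,float)
R=Ro.from_quat(s["eef_rot"])
def outl(o,b):
    t=np.linspace(0,2*np.pi,240); out=[]
    # tool frame: z toward down; hub bottom at tool z=+b
    for zz in (b,b-.012):
        P=np.c_[o[0]+.039*np.cos(t),o[1]+.039*np.sin(t),0*t+zz]
        out+= [fish(W,s["tool_pos"]+R.apply(p)) for p in P]
    return cv2.convexHull(np.array(out,np.float32))
def f(o):
    H=outl(o,.0248); return [cv2.pointPolygonTest(H,tuple(map(float,p)),True) for p in pts]
r=least_squares(f,[0,0],diff_step=1e-3,x_scale=.001,method="lm",epsfcn=None) if 0 else least_squares(f,[.001,.001],diff_step=.5)
print(r.x*1000,np.abs(r.fun).mean(),np.abs(r.fun).max())
# plate fit
k=((h[...,1]<40)&(h[...,2]>170)); n,l,st,c=cv2.connectedComponentsWithStats(k.astype(np.uint8)); i=1+st[1:,4].argmax();print(st[i],c[i])
E
python3 - <<'E'
from h import *
# plate via top: contour fit in world plane
for n in ("top","side"):
    S=snapshot(n);h=cv2.cvtColor(S["color"],cv2.COLOR_RGB2HSV)
    near=(288,243) if n=="top" else (318,234)
    k=((h[...,1]<60)&(h[...,2]>140)).astype(np.uint8);N,l,st,c=cv2.connectedComponentsWithStats(k);i=l[near[1],near[0]]
    if i==0: print("occl");continue
    C=max(cv2.findContours((l==i).astype(np.uint8),0,1)[0],key=len)[:,0]
    P=np.array([on_z(S,p,.018)[:2] for p in C.astype(float)])
    (x,y),(a,b),_=cv2.fitEllipse((P*1000).astype(np.float32));print(n,x,y,a,b)
E
```

```text
[-3.88030962  0.3771206 ] 0.23810834075770337 0.5507044160146496
[  554    56    86   142 10008] [598.81734612 125.87679856]
top 536.2620849609375 17.43229103088379 123.15349578857422 123.29277801513672
side 535.6544799804688 14.952459335327148 121.84793853759766 122.60729217529297
```

```bash
python3 -m creep '[5,15,0,0,0,0,14,34,0,0,0,0,14,36,0,0,0,0,14,36,0,0,0,0,14,34,0,0,0,0]'; python3 -m creep '[12,28,0,0,0,0,10,20,0,0,0,0,6,10,0,0,0,0,0,0,0,0,0,0]';  python3 - <<'E'
from h import *
go((.5392,.0164,.1))
E
```

```text
clock: 6.1
tool_pos: [0.4897, 0.1145, 0.1145]
eef_rot: [1.0, 0.011, -0.014, -0.0]
contact_force: [1.9, 0.4, -5.9]
opening: 0.397
clock: 6.43
tool_pos: [0.517, 0.0407, 0.105]
eef_rot: [1.0, 0.003, -0.021, 0.004]
contact_force: [-0.3, -0.6, -3.9]
opening: 0.401
clock 6.4333 pos [0.517  0.0407 0.105 ] d_tool mm [22.3 24.4  4.3] rot deg [0.51 2.44 0.32] F [-0.3 -0.6 -3.9] open 35.4 q [-0.13  0.78 -0.06  1.96  0.11  0.45 -1.84]
```

```bash
python3 -m creep '[15,17,-3,0.3,1.5,0.2,7,6,-2,0.1,1,0.1,0,0,-1,0,0.5,0,0,0,0,0,0,0]';  python3 - <<'E'
from h import *
go((.5392,.0164,.043))
W=snapshot("wrist");cv2.imwrite("pics/f.png",W["color"][:,:,::-1]);print(fish(W,(.536,.016,.018)))
E
```

```text
clock: 6.77
tool_pos: [0.5341, 0.0192, 0.104]
eef_rot: [1.0, 0.001, -0.001, 0.0]
contact_force: [-1.5, -0.4, -4.6]
opening: 0.399
clock 6.7667 pos [0.5341 0.0192 0.104 ] d_tool mm [ 5.3  2.7 61. ] rot deg [0.03 0.14 0.06] F [-1.5 -0.4 -4.6] open 35.1 q [-0.08  0.78 -0.07  1.95  0.12  0.42 -1.81]
[322.67498745 243.62184252]
```

View pics/f.png

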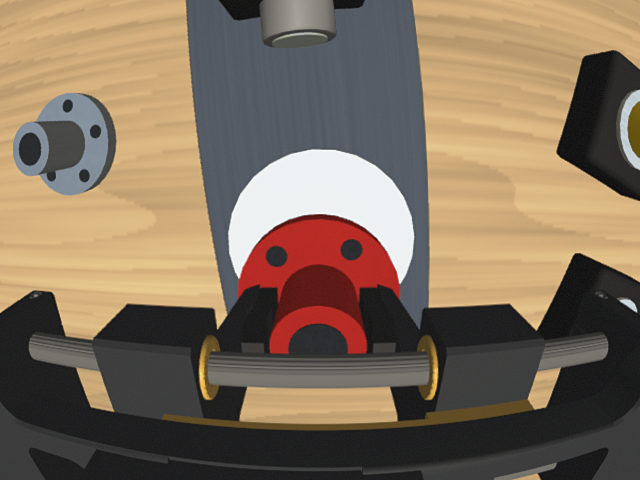

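The hub is above the plate, and the plate's outline (columns 229 to 414, top row 150) fits the predicted centre at (322,243). I'm lowering it.

```bash
python3 -m creep '[5,2,15,0,0,0,2,1,15,0,0.3,0,0,0,14,0,0,0,0,0,0,0,0,0]';  python3 - <<'E'
from h import *
go((.5392,.0164,.043))
E
```

```text
clock: 7.15
tool_pos: [0.5383, 0.0237, 0.058]
eef_rot: [1.0, 0.005, -0.001, -0.002]
contact_force: [-1.0, 0.1, -5.5]
opening: 0.399
clock 7.15 pos [0.5383 0.0237 0.058 ] d_tool mm [ 0.9  7.4 15. ] rot deg [-0.2   0.08  0.61] F [-1.   0.1 -5.5] open 35.1 q [-0.09  0.87 -0.06  1.96  0.13  0.33 -1.81]
```

```bash
python3 -m creep '[1,7,3,0,0,0.5,0,3,1,0,0,0,0,0,0,0,0,0]';  python3 - <<'E'
from h import *
go((.5392,.0164,.043))
E
```

```text
clock: 7.4
tool_pos: [0.538, 0.0164, 0.0538]
eef_rot: [1.0, 0.003, -0.002, -0.002]
contact_force: [0.4, -0.9, -4.8]
opening: 0.398
clock 7.4 pos [0.538  0.0164 0.0538] d_tool mm [ 1.2  0.1 10.7] rot deg [-0.29  0.24  0.35] F [ 0.4 -0.9 -4.8] open 35.1 q [-0.08  0.87 -0.06  1.95  0.13  0.32 -1.81]
```

```bash
python3 -m creep '[1,0,5,0,0,0.2,0,0,2,0,0.2,0,0,0,0,0,0,0]'; python3 -m creep '[0,0,2,0,0,0,0,0,0,0,0,0]'; python3 - <<'E'
from h import *
go((.5392,.0164,.043))
E
```

```text
clock: 7.65
tool_pos: [0.54, 0.0163, 0.0477]
eef_rot: [1.0, 0.001, 0.001, -0.003]
contact_force: [0.3, 0.2, -4.9]
opening: 0.398
clock: 7.82
tool_pos: [0.5402, 0.0163, 0.0459]
eef_rot: [1.0, 0.001, 0.002, -0.003]
contact_force: [-0.1, -0.6, -5.5]
opening: 0.398
clock 7.8167 pos [0.5402 0.0163 0.0459] d_tool mm [-1.  -0.   2.9] rot deg [-0.31 -0.17  0.08] F [-0.1 -0.6 -5.5] open 35.1 q [-0.08  0.89 -0.06  1.96  0.13  0.3  -1.81]
```

```bash
python3 -m creep '[-1,0,2,0,0,0,0,0,0,0,0,0]'; python3 -m creep '[0,0,1.5,0,0,0,0,0,0,0,0,0]'; python3 -m creep '[0,0,1.5,0,0,0,0,0,0,0,0,0]'
```

```text
clock: 7.98
tool_pos: [0.5394, 0.0165, 0.0439]
eef_rot: [1.0, 0.001, 0.002, -0.003]
contact_force: [-0.5, 0.1, -4.8]
opening: 0.399
clock: 8.15
tool_pos: [0.5397, 0.0165, 0.0432]
eef_rot: [1.0, 0.001, 0.002, -0.003]
contact_force: [0.3, 0.2, -5.0]
opening: 0.401
clock: 8.32
tool_pos: [0.5399, 0.0164, 0.0434]
eef_rot: [1.0, 0.001, 0.003, -0.003]
contact_force: [-1.0, 0.7, -4.9]
opening: 0.398
```

```bash
python3 -m creep '[0,0,2,0,0,0,0,0,1,0,0,0]'; python3 -m creep '[0,0,2,0,0,0]'
```

```text
clock: 8.48
tool_pos: [0.5402, 0.0164, 0.043]
eef_rot: [1.0, 0.001, 0.004, -0.003]
contact_force: [-2.2, 0.4, 6.5]
opening: 0.397
clock: 8.57
tool_pos: [0.5402, 0.0164, 0.0429]
eef_rot: [1.0, 0.001, 0.004, -0.002]
contact_force: [-6.4, -0.4, 28.9]
opening: 0.4
```

Contact: the upward force rose to 29 N. I'll ease off and open the fingers.

```bash
python3 -m creep '[0,0,-1,0,0,0,0,0,0,0,0,0]'; python3 -m creep '[0,0,0,0,0,0,0,0,0,0,0,0,0,0,0,0,0,0,0,0,0,0,0,0,0,0,0,0,0,0]' 70;  python3 - <<'E'
from h import *
go((.5392,.0164,.15))
W=snapshot("wrist");cv2.imwrite("pics/g.png",W["color"][:,:,::-1])
E
```

```text
clock: 8.73
tool_pos: [0.5405, 0.0165, 0.0447]
eef_rot: [1.0, 0.001, 0.005, -0.003]
contact_force: [0.9, 0.6, -4.3]
opening: 0.402
clock: 9.15
tool_pos: [0.5422, 0.0167, 0.0445]
eef_rot: [1.0, 0.001, 0.006, -0.003]
contact_force: [0.1, -0.2, 0.5]
opening: 0.754
clock 9.15 pos [0.5422 0.0167 0.0445] d_tool mm [  -1.7   -0.3 -105.5] rot deg [-0.31 -0.7   0.07] F [ 0.1 -0.2  0.5] open 66.4 q [-0.08  0.89 -0.05  1.96  0.13  0.28 -1.81]
```

View pics/g.png

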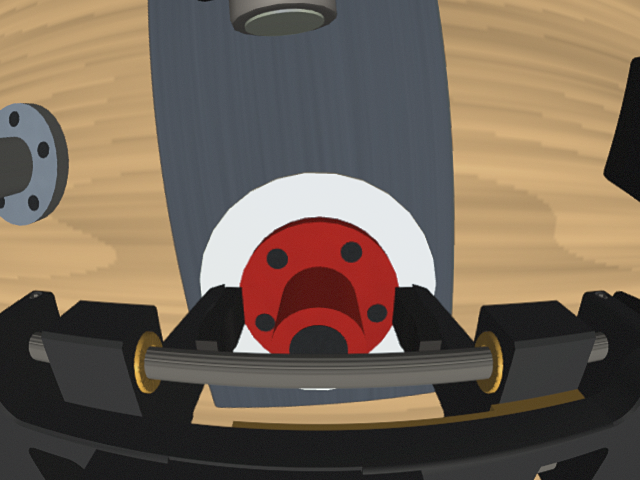

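The hub stands on the plate and the fingers are clear. The plate spans columns 200–436 and the flange 241–398. Now straight up.

```bash
python3 -m creep '[0,0,-15,0,0,0,0,0,-25,0,0,0,0,0,-30,0,0,0,0,0,-30,0,0,0,0,0,0,0,0,0]' 88;  python3 - <<'E'
from h import *
go((.5392,-.05,.15))
W=snapshot("wrist");cv2.imwrite("pics/i.png",W["color"][:,:,::-1])
print(fish(W,(.536,.016,.073)),fish(W,(.631,-.217,.078)))
S=snapshot("side");cv2.imwrite("pics/j.png",cv2.resize(S["color"][170:350,240:480,::-1],None,fx=3,fy=3))
E
```

```text
clock: 9.62
tool_pos: [0.5396, 0.0162, 0.1459]
eef_rot: [1.0, 0.001, 0.003, -0.002]
contact_force: [0.6, 0.2, 1.0]
opening: 0.996
clock 9.6167 pos [0.5396 0.0162 0.1459] d_tool mm [-0.5 66.1 -4.4] rot deg [-0.28 -0.36  0.09] F [0.6 0.2 1. ] open 87.7 q [-0.06  0.71 -0.09  1.92  0.11  0.51 -1.79]
[318.68069493 259.32232124] [631.74253701 136.71613592]
```

View pics/i.png

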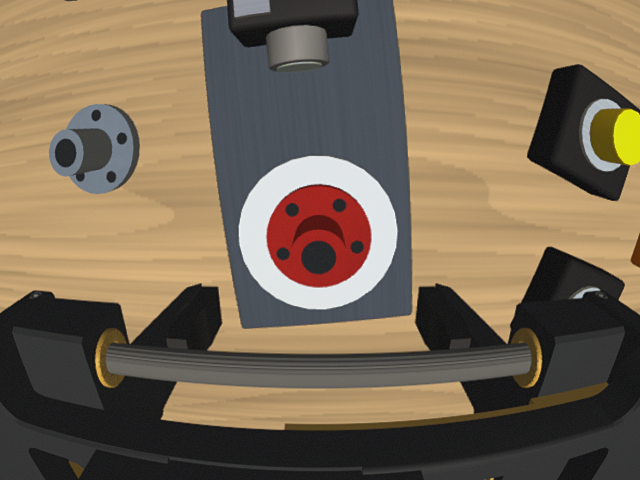

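View pics/j.png

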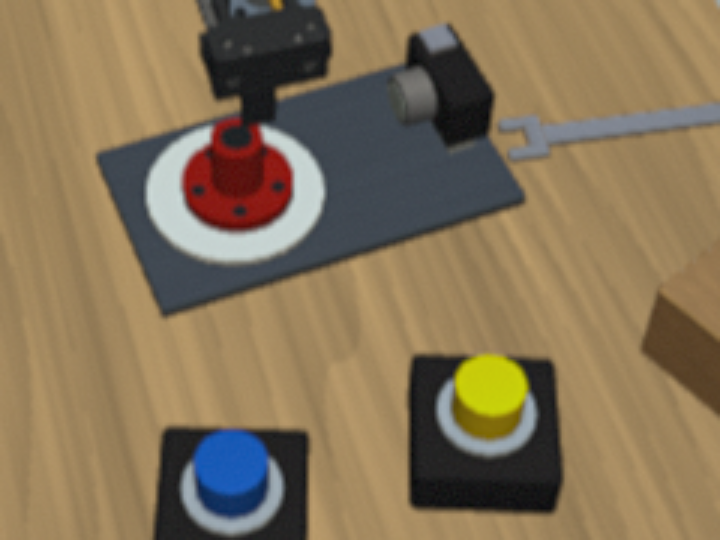

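The hub is upright in the middle of the plate: its bore is at (318,257) against a predicted plate centre of (319,259), so it's within about 2 mm. I'll close the gripper and go above the yellow key.

```bash
python3 -m creep '[0,20,-5,0,0,0,5,36,-3,0,0,0,12,38,0,0,0,0,14,38,0,0,0,0,15,36,0,0,0,0]' 0 20; python3 -m creep '[15,30,0,0,0,0,12,10,0,0,0,0,5,0,0,0,0,0,0,0,0,0,0,0]';  python3 - <<'E'
from h import *
go((.631,-.217,.12))
W=snapshot("wrist");cv2.imwrite("pics/k.png",W["color"][:,:,::-1])
print(fish(W,(.631,-.217,.078)))
E
```

```text
clock: 10.13
tool_pos: [0.5805, -0.1427, 0.1426]
eef_rot: [1.0, 0.013, -0.007, -0.007]
contact_force: [0.4, 0.2, -0.6]
opening: 0.642
clock: 10.47
tool_pos: [0.6115, -0.1966, 0.1337]
eef_rot: [1.0, 0.005, -0.011, -0.005]
contact_force: [-1.0, 0.4, -0.0]
opening: 0.34
clock 10.4667 pos [ 0.6115 -0.1966  0.1337] d_tool mm [19.6 20.7 13.1] rot deg [-0.55  1.27  0.57] F [-1.   0.4 -0. ] open 30.0 q [ 0.32  0.85 -0.15  1.57  0.16  0.75 -1.46]
[355.3693862  228.48201825]
```

View pics/k.png

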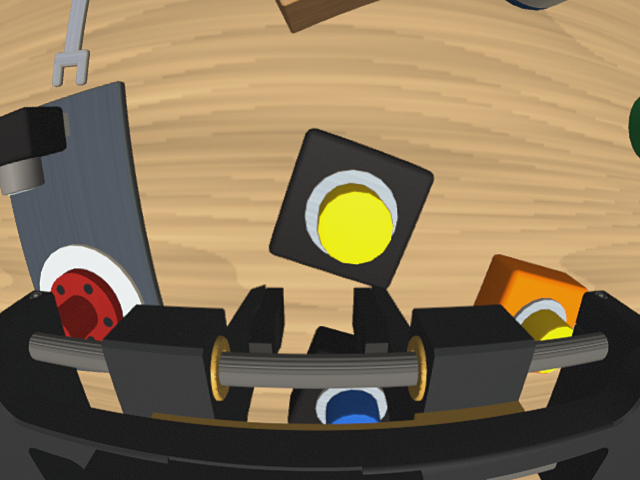

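The yellow cap's top is at (355,228), exactly where predicted. The black box confirms it's the right key, with the orange one to the right and the blue one below. I'll centre above it and shut the fingers.

```bash
python3 -m creep '[14,14,0,-0.3,0.7,0.3,6,6,0,0,0.4,0.2,3,2,0,0,0,0,0,0,0,0,0,0,0,0,0,0,0,0]';  python3 - <<'E'
from h import *
go((.631,-.217,.1))
E
```

```text
clock: 10.93
tool_pos: [0.6305, -0.2079, 0.13]
eef_rot: [1.0, 0.006, -0.007, -0.006]
contact_force: [-1.0, -0.1, -0.2]
opening: 0.005
clock 10.9333 pos [ 0.6305 -0.2079  0.13  ] d_tool mm [ 0.8  9.4 29.9] rot deg [-0.68  0.77  0.71] F [-1.  -0.1 -0.2] open 0.4 q [ 0.33  0.88 -0.15  1.51  0.16  0.78 -1.44]
```

```bash
python3 -m creep '[1,9,12,-0.5,0.6,0.5,0,3,12,-0.2,0,0.2,0,0,8,0,0,0,0,0,0,0,0,0]';  python3 - <<'E'
from h import *
go((.631,-.217,.082))
E
```

```text
clock: 11.27
tool_pos: [0.6307, -0.2151, 0.0972]
eef_rot: [1.0, 0.002, -0.002, -0.001]
contact_force: [-0.5, -0.1, -0.4]
opening: 0.006
clock 11.2667 pos [ 0.6307 -0.2151  0.0972] d_tool mm [ 0.4  1.9 15.2] rot deg [-0.13  0.21  0.27] F [-0.5 -0.1 -0.4] open 0.5 q [ 0.33  0.92 -0.14  1.53  0.17  0.71 -1.45]
```

```bash
python3 -m creep '[0,2,8,0,0.2,0.2,0,0,5,0,0,0,0,0,0,0,0,0]'; python3 -m creep '[0,0,3,0,0,0,0,0,0,0,0,0]'; python3 -m creep '[0,0,3,0,0,0,0,0,0,0,0,0]'; python3 -m creep '[0,0,3,0,0,0,0,0,0,0,0,0]'
```

```text
clock: 11.52
tool_pos: [0.6304, -0.2155, 0.0827]
eef_rot: [1.0, 0.001, -0.001, -0.002]
contact_force: [-0.7, -0.2, 0.3]
opening: 0.007
clock: 11.68
tool_pos: [0.6303, -0.2153, 0.0793]
eef_rot: [1.0, 0.001, -0.001, -0.002]
contact_force: [-0.4, -0.0, -1.0]
opening: 0.009
clock: 11.85
tool_pos: [0.6309, -0.2155, 0.0767]
eef_rot: [1.0, 0.001, -0.0, -0.002]
contact_force: [-1.7, -0.8, 1.3]
opening: 0.007
clock: 12.02
tool_pos: [0.6312, -0.2156, 0.0742]
eef_rot: [1.0, 0.001, 0.0, -0.002]
contact_force: [-1.0, 0.9, 2.9]
opening: 0.007
```

```bash
python3 -m creep '[0,0,3,0,0,0,0,0,0,0,0,0]'; python3 -m creep '[0,0,3,0,0,0,0,0,0,0,0,0]'; python3 -m creep '[0,0,2,0,0,0,0,0,0,0,0,0]'
```

```text
clock: 12.18
tool_pos: [0.6314, -0.2156, 0.0716]
eef_rot: [1.0, 0.001, 0.001, -0.002]
contact_force: [-1.7, 0.5, 3.8]
opening: 0.005
clock: 12.35
tool_pos: [0.6315, -0.2157, 0.0687]
eef_rot: [1.0, 0.001, 0.001, -0.002]
contact_force: [-1.5, 1.4, 2.2]
opening: 0.003
clock: 12.52
tool_pos: [0.6315, -0.2157, 0.0668]
eef_rot: [1.0, 0.001, 0.001, -0.002]
contact_force: [-0.5, -0.1, 3.1]
opening: 0.01
```

```bash
python3 -m creep '[0,0,1,0,0,0]'; python3 -m creep '[0,0,0.7,0,0,0]';python3 -c "
from plant import *;print(get_state()['tool_pos'],get_state()['contact_force'])"
```

```text
clock: 12.6
tool_pos: [0.6316, -0.2157, 0.0662]
eef_rot: [1.0, 0.001, 0.001, -0.001]
contact_force: [-2.3, 0.8, 9.0]
opening: 0.005
clock: 12.68
tool_pos: [0.6316, -0.2157, 0.066]
eef_rot: [1.0, 0.001, 0.001, -0.001]
contact_force: [-2.8, 1.1, 8.9]
opening: 0.002
[ 0.6315989  -0.21570735  0.06596044] [-2.81292477  1.07742357  8.90477179]
```

It's at the first stop: z is 0.066 (12 mm down) and the force is about 9 N. I'll hold it, slightly lighter.

```bash
python3 -m creep '[0,0,0,0,0,0]'; python3 -m creep '[0,0,0,0,0,0]'
```

```text
clock: 12.77
tool_pos: [0.6316, -0.2157, 0.0666]
eef_rot: [1.0, 0.001, 0.001, -0.001]
contact_force: [-1.6, 0.6, 7.2]
opening: 0.008
clock: 12.85
tool_pos: [0.6315, -0.2157, 0.0668]
eef_rot: [1.0, 0.001, 0.001, -0.001]
contact_force: [-1.2, -0.6, 4.6]
opening: 0.006
```

```bash
python3 -m creep '[0,0,0.5,0,0,0]'; python3 -m creep '[0,0,0.5,0,0,0]'
```

```text
clock: 12.93
tool_pos: [0.6316, -0.2157, 0.0666]
eef_rot: [1.0, 0.001, 0.001, -0.001]
contact_force: [-0.7, -0.5, 4.8]
opening: 0.003
clock: 13.02
tool_pos: [0.6316, -0.2157, 0.0665]
eef_rot: [1.0, 0.001, 0.001, -0.001]
contact_force: [-2.5, 0.5, 9.1]
opening: 0.007
```

```bash
python3 -m creep '[0,0,0.4,0,0,0]'; python3 -m creep '[0,0,0.4,0,0,0]'
```

```text
clock: 13.1
tool_pos: [0.6316, -0.2157, 0.0665]
eef_rot: [1.0, 0.001, 0.001, -0.001]
contact_force: [-2.4, 0.4, 6.7]
opening: 0.005
clock: 13.18
tool_pos: [0.6316, -0.2157, 0.0665]
eef_rot: [1.0, 0.001, 0.001, -0.001]
contact_force: [-1.3, 0.0, 7.3]
opening: 0.008
```

At 0.4 mm per row the cap stays at the stop with about 7 N. I'll keep holding.

```bash
python3 -m creep '[0,0,0.4,0,0,0,0,0,0.4,0,0,0]'; python3 -m creep '[0,0,0.4,0,0,0,0,0,0.4,0,0,0]'
```

```text
clock: 13.35
tool_pos: [0.6316, -0.2157, 0.0665]
eef_rot: [1.0, 0.001, 0.001, -0.001]
contact_force: [-2.2, 1.6, 7.2]
opening: 0.006
clock: 13.52
tool_pos: [0.6316, -0.2157, 0.0665]
eef_rot: [1.0, 0.001, 0.001, -0.001]
contact_force: [-2.9, 0.1, 6.4]
opening: 0.002
```

```bash
python3 -m creep '[0,0,0.4,0,0,0,0,0,0.4,0,0,0]'; python3 -m creep '[0,0,0.4,0,0,0,0,0,0.4,0,0,0]'
```

```text
clock: 13.68
tool_pos: [0.6316, -0.2157, 0.0665]
eef_rot: [1.0, 0.001, 0.001, -0.001]
contact_force: [-1.6, -0.3, 6.5]
opening: 0.0
clock: 13.85
tool_pos: [0.6316, -0.2157, 0.0665]
eef_rot: [1.0, 0.001, 0.001, -0.001]
contact_force: [-2.5, 0.9, 7.1]
opening: 0.005
```

```bash
python3 -m creep '[0,0,0.4,0,0,0,0,0,0.4,0,0,0]'; python3 -m creep '[0,0,0.4,0,0,0,0,0,0.4,0,0,0]'
```

```text
clock: 14.02
tool_pos: [0.6316, -0.2157, 0.0665]
eef_rot: [1.0, 0.001, 0.001, -0.001]
contact_force: [-0.7, 0.3, 7.4]
opening: 0.007
clock: 14.18
tool_pos: [0.6316, -0.2157, 0.0665]
eef_rot: [1.0, 0.001, 0.001, -0.001]
contact_force: [-2.1, 0.4, 7.9]
opening: 0.004
```

```bash
python3 -m creep '[0,0,0.4,0,0,0,0,0,0.4,0,0,0,0,0,0.4,0,0,0,0,0,0.4,0,0,0,0,0,0.4,0,0,0]'; python3 -m creep '[0,0,3,0,0,0,0,0,4,0,0,0,0,0,4,0,0,0]'; python3 -m creep '[0,0,2,0,0,0,0,0,0,0,0,0]'
```

```text
clock: 14.6
tool_pos: [0.6316, -0.2157, 0.0665]
eef_rot: [1.0, 0.001, 0.001, -0.001]
contact_force: [-2.2, 0.9, 6.8]
opening: 0.007
clock: 14.85
tool_pos: [0.6316, -0.2157, 0.0581]
eef_rot: [1.0, 0.001, 0.001, -0.001]
contact_force: [-2.3, 1.2, 11.1]
opening: 0.008
clock: 15.02
tool_pos: [0.6316, -0.2157, 0.0574]
eef_rot: [1.0, 0.001, 0.001, -0.0]
contact_force: [-2.1, 1.6, 11.0]
opening: 0.002
```

Past the click with 11 N. Bottom should be at about z 0.0545.

```bash
python3 -m creep '[0,0,3,0,0,0]'; python3 -m creep '[0,0,2,0,0,0]';  python3 -m creep '[0,0,1.5,0,0,0]'
```

```text
clock: 15.1
tool_pos: [0.6316, -0.2157, 0.0557]
eef_rot: [1.0, 0.0, 0.001, -0.0]
contact_force: [-2.2, 1.6, 12.8]
opening: 0.006
clock: 15.18
tool_pos: [0.6316, -0.2157, 0.0548]
eef_rot: [1.0, 0.0, 0.001, -0.0]
contact_force: [-2.8, 1.4, 12.5]
opening: 0.002
clock: 15.27
tool_pos: [0.6317, -0.2157, 0.0544]
eef_rot: [1.0, 0.0, 0.001, -0.0]
contact_force: [-4.5, 1.6, 14.6]
opening: 0.0
```

```bash
python3 -m creep '[0,0,1.5,0,0,0]'; python3 -m creep '[0,0,1.2,0,0,0]'
```

```text
clock: 15.35
tool_pos: [0.6317, -0.2157, 0.0543]
eef_rot: [1.0, 0.0, 0.001, -0.0]
contact_force: [-4.8, 1.9, 15.6]
opening: 0.003
clock: 15.43
tool_pos: [0.6317, -0.2157, 0.0545]
eef_rot: [1.0, 0.0, 0.001, 0.0]
contact_force: [-3.0, 1.9, 13.3]
opening: 0.006
```

```bash
python3 -m creep '[0,0,2,0,0,0,0,0,2,0,0,0]'
```

```text
clock: 15.6
tool_pos: [0.6317, -0.2157, 0.0543]
eef_rot: [1.0, 0.0, 0.002, 0.0]
contact_force: [-6.6, 1.5, 19.1]
opening: 0.004
```

It's at the hard bottom: 19 N with no further travel. Releasing straight up.

```bash
python3 -m creep '[0,0,-8,0,0,0,0,0,-15,0,0,0,0,0,-25,0,0,0,0,0,-30,0,0,0,0,0,-15,0,0,0]'; python3 -m creep '[0,0,-20,0,0,0,0,0,0,0,0,0,0,0,0,0,0,0,0,0,0,0,0,0]'; python3 - <<'E'
from h import *
go((.6,-.2,.2))
T=snapshot("top");S=snapshot("side");W=snapshot("wrist")
cv2.imwrite("pics/m.png",cv2.resize(S["color"][170:370,220:460,::-1],None,fx=3,fy=3));cv2.imwrite("pics/n.png",W["color"][:,:,::-1])
p=blob(S,"y",(403,301));print(p)
pr,_=blob(T,"r",(288,243));print("hub T",pr,on_z(T,pr,.035))
E
```

```text
clock: 16.02
tool_pos: [0.6306, -0.2153, 0.1474]
eef_rot: [1.0, 0.0, -0.0, -0.0]
contact_force: [0.1, 0.0, 1.1]
opening: 0.007
clock: 16.35
tool_pos: [0.633, -0.2159, 0.1703]
eef_rot: [1.0, 0.0, 0.003, 0.001]
contact_force: [-0.4, 0.5, 0.4]
opening: 0.008
clock 16.35 pos [ 0.633  -0.2159  0.1703] d_tool mm [-32.8 -15.9 -30. ] rot deg [ 0.08 -0.4   0.05] F [-0.4  0.5  0.4] open 0.7 q [ 0.34  0.82 -0.15  1.49  0.15  0.83 -1.44]
(array([402.96341463, 300.60365854]), [392, 288, 24, 28, 492])
hub T [288.10760402 241.80200861] [0.53745527 0.01653131 0.035     ]
```

View pics/m.png

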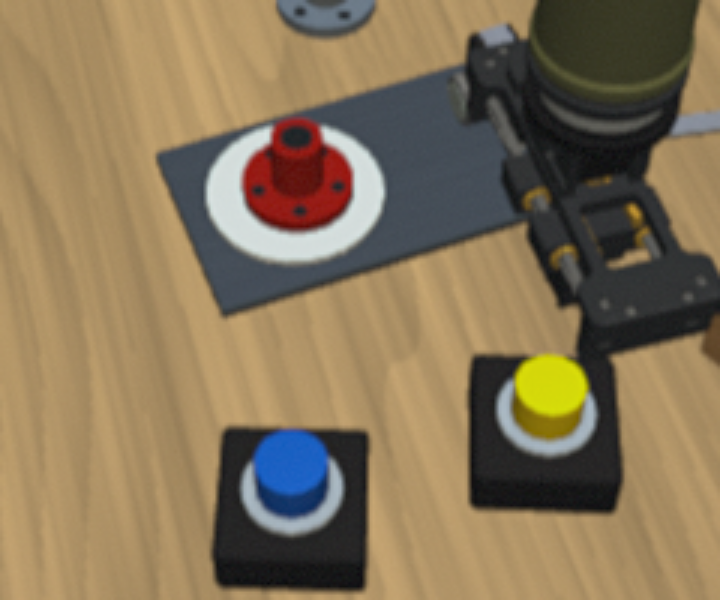

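View pics/n.png

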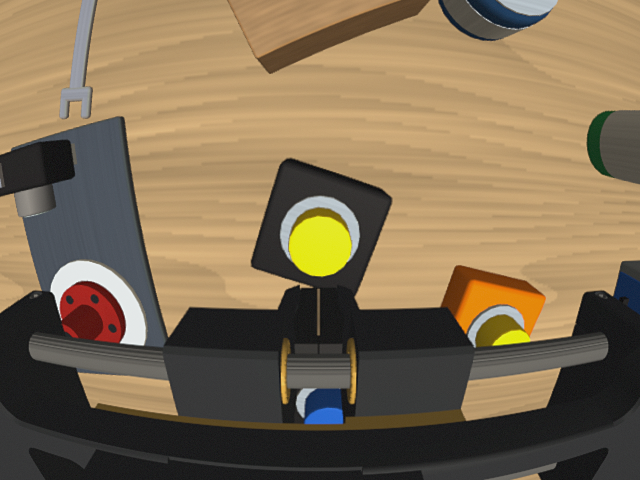

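The hub is upright in the middle of the plate (side crop 297,185). The yellow key is back at its rest height and the blue key looks untouched. The arm is clear, so I'm handing in.

```bash
python3 -c "
from plant import *;print(finish_job())"
```

```text
the job is handed in; nothing more can be done
None
```

I set the red hub down flange first on the white plate and let go of it. I then took its picture with the yellow key and handed the job in at about 16.5 s; no verdict was reported.

- **Placing:** The hub stands upright within about 2 mm of the plate's centre in the top and wrist pictures. It touched down with a brief 29 N push before I eased off, and when I opened the fingers it was probably about 1 mm above the plate. So it was not as gentle as it could have been.
- **First click:** The key met its firm stop 12 mm down. It stayed there steadily at 6–8 N for about 1.6 s. Just before that, the force peaked at about 9 N, close to the yield point, and then dipped for two rows. The measured height stayed within 1 mm of the stop, so the key did not go through early.
- **Full press:** I pressed on without letting it up, to the hard bottom 24 mm down. The force rose to 19 N there with no further travel. The key then came back up to its rest height.
- **Other things:** The last pictures show the blue key at rest. The gripper stayed away from the blue key, the orange look-alike and the grey hub. The arm ended clear of everything, about 90 mm above the yellow key.
- **Disagreement:** In the first top picture the network reported the orange look-alike as the yellow key. I found the right key by its black box, and the side and wrist pictures confirmed it.

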